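# Release the bench wheel's brake with its handle and hold it off

## Robot

A 6-joint arm with a two-finger parallel gripper is mounted at the origin on the work surface. World frame = base frame: x ahead of the robot, y to its left, z up, the work surface at z = 0. Lengths are in mm, angles in rad, forces in N, time in s.
With the tool pointing down it reaches from about 275 to 875 mm from the base axis. Payload 12.5 kg.
Tool frame: the origin (TCP) lies on the mounting face of the last link; the fingertips stand 173 mm ahead of it and the grasp point (between the pads) lies 155 mm ahead of it; z points along the fingers, y is the line along which they close (so a half turn about z gives the same grasp; the last joint's range is limited). The gripper opens to 85 mm and grips with 20 to 120 N. Pads are 22 mm wide; open, the fingers measure 114 mm over their backs; the gripper's body (76 mm by 85 mm) begins 54 mm behind the grasp point. The pads swing forward as they close: fully open they stand 13 mm farther back than shut.
Start: joints at [1.232, 0.351, 1.652, -0, 1.139, -0.085], TCP at [138.065, 532.376, 404.69] pointing down, gripper open.
Joint ranges: [-2.75, 2.75], [-0.79, 2.1], [0.01, 2.65], [-1.57, 4.71], [0.07, 3.14], [-2.87, 2.87]. Speed limits (rad/s): [2.22, 2.22, 2.79, 3.14, 3.14, 3.14].

## Interface

Orientations are given as [roll, pitch, yaw] about the fixed x, y, z axes, in that order (R = Rz(yaw) Ry(pitch) Rx(roll)).
In Python, from workcell import manip, eyes, hand_in, monitor gives the robot as it stands. Calls block until the motion is done:
- manip.movep(position, orientation): joint-space move of the TCP to a pose.
- manip.line_to(position, rot=None, feed=150, stop_force=None): straight line of the TCP; rot=None keeps the orientation; feed is the mean speed in mm/s. With stop_force (N) it stops when the force on the tool has changed by that much, and returns True; else False.
- manip.movej(angles): joint-space move.
- manip.move_gripper(opening, squeeze=None): finger opening in mm; squeeze is the grip in N (None keeps the last); returns when the fingers have stopped.
- manip.dwell(seconds).
- manip.solve_ik(position, orientation): joint angles nearest the present ones, or None.
- eyes.read_camera(name): name is "side" or "top" or "wrist"; returns (picture, depth): 420x560x3 uint8, red, green, blue; 420x560 float32, mm along the optical axis (not along the pixel's ray), 0 where there is no reading.
- eyes.camera_model(name): a dict with "K" (3x3 intrinsics, pixels), "cam_to_world" (4x4, takes a point from camera to world coordinates). Camera axes: x right, y down, z forward; pixel columns grow to the right and rows downward; lengths in mm; the calibration is good to about 2 mm. The wrist camera is an equidistant fisheye: a pixel r from the principal point sees the ray r / f radians off the axis. A picture is of the moment at which its call begins: read the wrist's pose just before it. camera_model takes no time and is no camera call; for the wrist camera it gives the pose at the moment of the call.
A pose or a line that the arm cannot do raises manip.MotionError and nothing moves.
- hand_in(): hands the job in; it is judged then, once.
Readings, each from a call of its own:
- monitor.current_clock(): time.
- monitor.current_joints(): joint angles.
- monitor.current_qd(): joint speeds.
- monitor.current_tau(): joint torques, N m.
- monitor.current_position(): TCP position.
- monitor.current_ee_rot(): TCP orientation.
- monitor.current_wrist_force(): force on the tool from outside, world axes, zero at the start.
- monitor.current_ft_torque(): the same for the moment, N m.
- monitor.current_width(): finger opening in mm.
- monitor.current_gripper_force(): force on a finger pad.
Only numpy, scipy, OpenCV 4.12 (cv2) and the standard library are available. Lean on these libraries where they do the work, as an engineer would, in place of code of your own. Each camera call takes 0.05 s, during which the arm holds its last target. There are 200 camera calls.

## Task

The pottery bench wheel's spring-loaded brake arm needs its handle: take the wooden-gripped handle out of the tool block and slide its steel spigot down into the socket tube at the end of the brake arm until the collar sits on the tube. Then, holding the handle, swing the arm away from the wheel head against its spring all the way to its stop, and finish like that: still gripping the handle, with the arm held at the stop and the fingers not touching the wheel or the arm itself. Leave the other tools and pots where they are.

Things in the scene. Friction and masses are not known exactly. Their poses are not given: they have to be found in the camera images.
- handle: The handle, upright in one of the block's holes (which varies); tallest of the three tools there. Steel spigot 14 mm thick, 40 mm long, its lowest 10 mm tapering to 7 mm; steel collar 31 mm wide, 6 mm thick; straight round wooden grip 26 mm thick from 6 to 84 mm above the origin, bevelled top at 92 mm. About 0.16 kg. Origin on its axis at the collar's underside; z up to the grip's top.
- block: Dark wooden tool block fixed to the table, 75 (x) by 215 (y) by 55 mm high; three loose holes (17 mm wide, 47 mm deep) in its top, in a row along its y axis at -65, 0 and +65 mm; the tools' collars rest on its top. Origin at the centre of its underside, z up.
- wheel: Bench potter's wheel, fixed: round aluminium head 220 mm wide, top 83 mm high, on a grey base with a bracket on the robot's side that carries the brake arm's pivot post and a steel stop pin, 12 mm thick, 80 mm high. Origin at the centre of the base's underside, z up. In its axes the pivot is at (-145, +70) mm, the socket with the brake on at (-145, -60) mm.
- pivot (a point): Point on the vertical axis of the brake arm's pivot, at the height of the socket's mouth (92 mm above the table). Its axes are the wheel's.
- socket (a point): Centre of the mouth (top rim) of the upright socket tube at the free end of the brake arm, 130 mm from the pivot axis, 92 mm above the table; moves with the arm. Dark steel tube, outside 27 mm, bore 15.6 mm, 46 mm long, open right through. The handle is home, upright, when its origin is here; it can turn freely in the bore.
- brake (a joint): Angle a of the steel brake arm (58 to 84 mm high), rad. 0: rubber shoe on the wheel head's rim; grows clockwise from above, socket moving towards the robot, to the stop at 0.90. The socket lies from the pivot 130 mm times (-sin a, -cos a) in the wheel's x, y. A spring returns the arm to 0 when let go: about 3 N at the socket at 0, 9 N at the stop.
- stamp: Bystander standing in the block: short wooden tool with a ball head 42 mm in diameter, top 63 mm above its collar's underside (its origin); same steel spigot and collar as the handle.
- looptool: Bystander standing in the block: thin wooden stem 13 mm in diameter with a steel wire loop at the top, 80 mm above its collar's underside (its origin); same spigot and collar.
- bowl: Bystander: small terracotta bowl, 84 mm across, 45 mm high, standing on the middle of the wheel head. Origin at its underside.
- jar: Bystander: closed glaze jar 68 mm across, 100 mm high. Origin at its underside.
- mug: Bystander: white mug 80 mm across, 90 mm high. Origin at its underside.
- brush: Bystander: a brush lying on the table. Origin at its underside.
Things that resemble listed ones, but are neither listed nor needed, are in the scene too. Leave any blue or red look-alike of the handle alone.

How it is judged (in metres and radians):
On the way, in this order (a step that is already met when the one before it is completed fails the run):
1. the handle is home in the socket of the brake arm, collar on the rim (distance between handle and socket below 0.006 m and angle between the z axis of handle and the z axis of wheel, either way round below 0.12 rad), for 0.2 s.
2. the arm has been swung to its stop with the handle home in the socket (all of step 1 and value of joint brake above 0.84 rad), for 0.2 s.
At the end, for the whole second after the job is handed in: Fingers grip the handle (over 2 N), which is home in the socket (within 6 mm, 0.12 rad of upright); the brake arm is held above 0.84 rad (stop 0.90); the fingers press on the wheel and its arm with under 0.5 N; every bystander is within 40 mm of its start (all of step 2 and contact force between the fingers and handle above 2 N and contact force between the fingers and wheel below 0.5 N and distance of each of stamp, looptool, bowl, jar, mug, brush from where it was at the start of the episode below 0.04 m); the arm keeps its last pose, push and grip.
It fails at once if a bystander is knocked over or carried off (distance of any of stamp, looptool, bowl, jar, mug, brush from where it was at the start of the episode above 0.06 m).
It also fails if it takes over 45 s, if anything falls off the work surface, if the arm or the gripper's body presses on something with over 40 N, if the wrist force passes 120 N, or if a joint passes its speed limit or range.

## Working session

There is one attempt and no reset: what is moved stays moved. The work goes in short steps, each a Python script; the robot and the scene stay as the last script left them, time stands still between calls to the robot, and variables do not carry over. Pictures are saved under pics/ and viewed, at most 10 in all, crops included, and the job is handed in when it is done.

```bash
mkdir -p pics
python3 - <<'E'
from workcell import manip, eyes, monitor
import cv2,numpy as np
for n in ("top","side"):
    p,d=eyes.read_camera(n); cv2.imwrite(f"pics/{n}0.png",p[:,:,::-1]); np.save(f"{n}_d.npy",d); 
    m=eyes.camera_model(n); print(n,np.round(m["K"],1).tolist(),np.round(m["cam_to_world"],3).tolist())
print(monitor.current_clock(),monitor.current_ee_rot())
E
```

```text
top [[521.3, 0.0, 275.7], [0.0, 521.3, 212.6], [0.0, 0.0, 1.0]] [[0.021, -0.996, 0.083, 463.662], [-1.0, -0.021, -0.0, 29.99], [0.002, -0.083, -0.997, 1478.323], [0.0, 0.0, 0.0, 1.0]]
side [[546.2, 0.0, 267.8], [0.0, 546.2, 213.0], [0.0, 0.0, 1.0]] [[0.798, -0.282, 0.533, -206.044], [-0.603, -0.365, 0.709, -1030.66], [-0.005, -0.887, -0.461, 783.601], [0.0, 0.0, 0.0, 1.0]]
0.1 [-3.14056262e+00 -7.92688171e-05  2.88776360e+00]
```

View pics/top0.png

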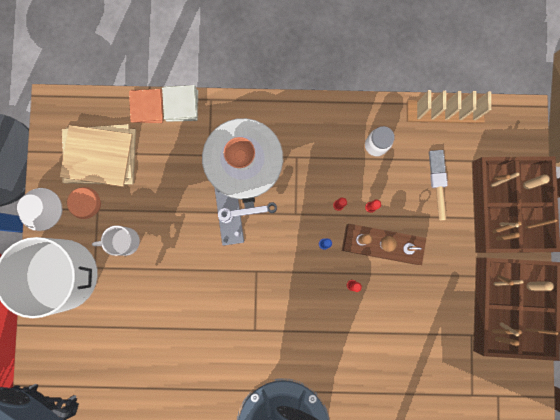

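View pics/side0.png

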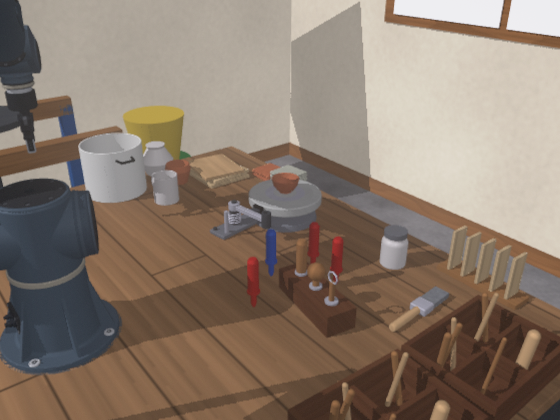

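The top view shows the handle at about (363,239), in the block's left hole. The stamp is at (388,244) and the loop tool at (409,248). Red and blue look-alikes surround the block at (341,203), (374,206), (355,287) and (326,243). The wheel head is at (242,158), the pivot at (224,215) and the socket at (272,209). The side view confirms that the plain wooden grip is the block tool at (302,255).

```bash
cat > h.py <<'E'
import numpy as np, cv2
from workcell import manip, eyes, monitor
def cloud(name,d=None):
    if d is None: _,d=eyes.read_camera(name)
    m=eyes.camera_model(name);K=m["K"];T=np.array(m["cam_to_world"])
    v,u=np.indices(d.shape); z=d.astype(float)
    P=np.stack([(u-K[0][2])/K[0][0]*z,(v-K[1][2])/K[1][1]*z,z],-1)@T[:3,:3].T+T[:3,3]
    P[d<=0]=np.nan; return P
def sel(P,c,r,z0,z1):
    Q=P.reshape(-1,3);return Q[(np.hypot(*(Q[:,:2]-c).T)<r)&(Q[:,2]>z0)&(Q[:,2]<z1)]
E
python3 - <<'E'
from h import *
P=cloud("top",np.load("top_d.npy")); S=cloud("side",np.load("side_d.npy"))
def at(u,v): return np.nanmedian(P[v-1:v+2,u-1:u+2].reshape(-1,3),0)
for n,(u,v) in dict(handle=(363,239),stamp=(388,244),loop=(409,248),blue=(326,243),r1=(341,203),r2=(374,206),r3=(355,287),sock=(272,209),piv=(224,215)).items():
    c=at(u,v); print(n,c.round(1))
    for nm,C in (("top",P),("side",S)):
        Q=sel(C,c[:2],25,0,400)
        if len(Q):
            zt=np.percentile(Q[:,2],99) ; T=Q[Q[:,2]>zt-8]
            print("  ",nm,"ztop",zt.round(1),len(T),"mean",T.mean(0).round(1),"mid",((T.min(0)+T.max(0))/2).round(1),"ext",np.ptp(T,axis=0).round(1))
# block top, head
for nm,c,r,z0,z1 in (("block",at(384,255)[:2],130,48,61),("head",at(242,158)[:2],140,77,89)):
    Q=sel(P,c,r,z0,z1); R=cv2.minAreaRect(Q[:,:2].astype(np.float32)); C=cv2.minEnclosingCircle(Q[:,:2].astype(np.float32)); print(nm,len(Q),np.median(Q[:,2]),R,C)
E
```

```text
handle [ 511.7 -194.2  145.6]
   top ztop 150.5 62 mean [ 513.8 -204.1  146.5] mid [ 513.3 -204.6  147.6] ext [23.2 21.4  9.8]
   side ztop 146.0 53 mean [ 509.6 -207.4  142.7] mid [ 510.3 -206.5  142.3] ext [20.3 22.3  8.5]
stamp [ 501.  -265.2  118.1]
   top ztop 122.5 81 mean [ 503.9 -267.2  117.5] mid [ 504.9 -268.7  119.6] ext [28.9 28.7 10.2]
   side ztop 115.8 99 mean [ 497.4 -272.5  112.3] mid [ 498.5 -271.2  113.2] ext [34.8 30.4 10.8]
loop [ 491.7 -326.1  100.1]
   top ztop 136.0 15 mean [ 492.8 -328.9  134.1] mid [ 493.1 -330.2  133.8] ext [ 2.7 20.2 10.3]
   side ztop 132.1 17 mean [ 490.4 -335.6  130.1] mid [ 490.2 -333.   130.4] ext [ 4.8 22.9  8.5]
blue [ 499.8 -101.   134.1]
   top ztop 135.4 65 mean [ 500.8 -103.1  131.5] mid [ 501.2 -102.9  132.1] ext [23.3 23.4  9.1]
   side ztop 130.3 51 mean [ 496.7 -107.4  127.3] mid [ 498.6 -106.   127.4] ext [24.3 22.  10. ]
r1 [ 604.5 -138.6  133. ]
   top ztop 135.7 58 mean [ 607.  -141.1  132.2] mid [ 607.1 -140.6  132.4] ext [21.3 23.4  9.2]
   side ztop 130.2 48 mean [ 603.9 -145.1  127.1] mid [ 604.3 -142.7  127.3] ext [
[... 551 characters left out ...]
 ext [24.7 24.3 10.7]
   side ztop 91.6 48 mean [592.2  40.   88.2] mid [591.5  41.4  88.2] ext [26.4 27.   8.9]
piv [570.4 168.6  84.5]
   top ztop 89.4 43 mean [573.3 169.   84.9] mid [571.7 167.6  87.5] ext [29.7 24.4 12. ]
   side ztop 82.2 46 mean [568.7 166.5  77.7] mid [571.7 164.2  78.9] ext [33.9 34.6  9.3]
block 1644 56.30173462443895 ((511.2061462402344, -256.5994873046875), (179.20664978027344, 237.43687438964844), 16.18080711364746) ((475.4843444824219, -260.8219299316406), 125.12853240966797)
head 4139 83.9964700631549 ((721.9456787109375, 128.1934814453125), (218.1227569580078, 233.92381286621094), 60.31698989868164) ((711.4965209960938, 121.6915512084961), 126.52130889892578)
```

```bash
cat >> h.py <<'E'
def wcloud(tag):
    m=eyes.camera_model("wrist");K=m["K"];T=np.array(m["cam_to_world"])
    p,d=eyes.read_camera("wrist"); cv2.imwrite(f"pics/{tag}.png",p[:,:,::-1])
    v,u=np.indices(d.shape);x=(u-K[0][2])/K[0][0];y=(v-K[1][2])/K[1][1];th=np.hypot(x,y)+1e-9
    t=np.tan(np.minimum(th,1.45)); z=d.astype(float)
    P=np.stack([x/th*t*z,y/th*t*z,z],-1)@T[:3,:3].T+T[:3,3]; P[(d<=0)|(th>1.3)]=np.nan
    return P,p
E
python3 - <<'E'
from h import *
for ps in (1.414,-1.727):
    for pos in ((512,-206,400),(594,41,400),(594,41,297),(500,95,297)):
        q=manip.solve_ik(list(pos),[np.pi,0,ps]); print(ps,pos,None if q is None else np.round(q,2))
ps=1.414
q=manip.solve_ik([594,41,420],[np.pi,0,ps])
if abs(q[5])>2.3: ps=-1.727
for nm,c,hz in (("ws",(594,41),92),("wh",(512,-206),147)):
    manip.movep([c[0]-20,c[1],440],[np.pi,0,ps]); manip.dwell(.2)
    P,p=wcloud(nm)
    Q=sel(P,c,30,hz-8,hz+8); print(nm,len(Q),Q.mean(0).round(1),((Q.min(0)+Q.max(0))/2).round(1),np.ptp(Q,axis=0).round(1))
    np.save(nm+".npy",P)
print(ps,monitor.current_clock(),monitor.current_joints())
E
python3 -c "
import cv2,numpy as np
a=cv2.imread('pics/ws.png');b=cv2.imread('pics/wh.png');cv2.imwrite('pics/w2.png',cv2.resize(np.hstack([a,b]),(800,300)))"
```

```text
1.414 (512, -206, 400) [-0.47  0.36  1.65  0.    1.13 -0.31]
1.414 (594, 41, 400) [-0.01  0.44  1.53 -0.    1.17  0.15]
1.414 (594, 41, 297) [-0.01  0.56  1.62 -0.    0.96  0.15]
1.414 (500, 95, 297) [ 0.1   0.42  1.85 -0.    0.87  0.25]
-1.727 (512, -206, 400) [-0.47  0.36  1.65 -0.    1.13  2.83]
-1.727 (594, 41, 400) None
-1.727 (594, 41, 297) None
-1.727 (500, 95, 297) None
ws 387 [596.   43.7  89.9] [596.   43.5  88.1] [26.6 25.4  8. ]
wh 604 [ 514.7 -202.2  143.5] [ 514.9 -202.8  143.1] [25.1 23.6  8.3]
1.414 3.9583 [-4.82162274e-01  2.85575138e-01  1.65158471e+00  5.15851734e-05
  1.20457331e+00 -3.26748228e-01]
```

View pics/w2.png

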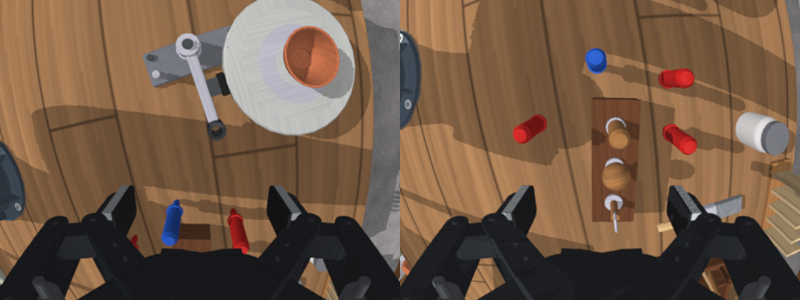

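The left half shows the socket tube at about (217,130) and the pivot at (187,45). The right half shows the handle in the upper hole at (617,133), clear of the look-alikes. The handle-to-socket offset agrees across all three cameras, at about (81.3, 246.5) mm, so I'll grasp now.

```bash
python3 - <<'E'
from h import *
R=[np.pi,0,1.414]
manip.move_gripper(60,40)
manip.movep([514,-204,420],R)
hit=manip.line_to([514,-204,260],feed=120,stop_force=12); print("hit",hit,monitor.current_wrist_force())
f0=np.array(monitor.current_wrist_force())
manip.move_gripper(10,60); manip.dwell(.2)
print("w",monitor.current_width(),monitor.current_gripper_force(),np.round(monitor.current_wrist_force()-f0,1),monitor.current_position())
hit=manip.line_to([514,-204,330],feed=80,stop_force=25); print(hit,np.round(monitor.current_wrist_force()-f0,1))
hit=manip.line_to([514,-204,405],feed=150); manip.dwell(.2)
print(monitor.current_width(),monitor.current_gripper_force(),np.round(monitor.current_wrist_force()-f0,1),monitor.current_clock())
P,p=wcloud("held"); s,_=eyes.read_camera("side"); S=cloud("side"); cv2.imwrite("pics/held_s.png",cv2.resize(s[130:340,180:400,::-1],None,fx=2.5,fy=2.5))
E
python3 -c "
import cv2,numpy as np
a=cv2.imread('pics/held.png');b=cv2.imread('pics/held_s.png');cv2.imwrite('pics/h2.png',np.hstack([cv2.resize(a,(400,300)),cv2.resize(b,(314,300))]))"
```

```text
hit False [ 0.45289325 -0.58268505 -0.37231175]
w 25.216978434093004 58.4768807888031 [-0.4  1.4  5.6] [ 514.1734574  -204.05288736  260.44750777]
False [-1.6  0.6 -1.4]
24.55199113566694 58.86557400226593 [-0.8  1.  -1.2] 8.55
```

View pics/h2.png

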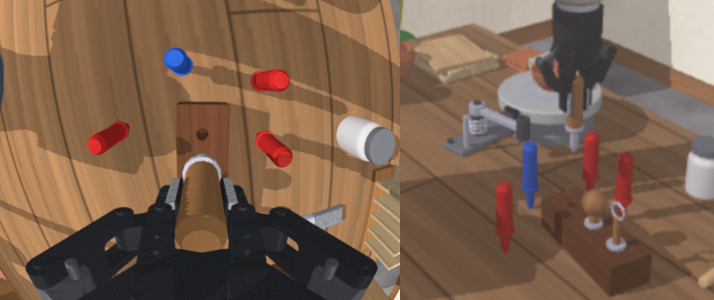

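Wrist view and side crop: the handle is held upright between the pads, with its collar at about (202,160) in the left image. Its hole is now empty and the other tools haven't moved. Next I insert it, with force stops.

Run:
```python
from h import *
x,y=595.3,42.5
manip.line_to([x,y,405],feed=200); manip.line_to([x,y,342],feed=120); manip.dwell(.2)
f0=np.array(monitor.current_wrist_force()); print("f0",f0.round(1))
for z in (325,312,300):
    h=manip.line_to([x,y,z],feed=40,stop_force=12); print(h,np.round(monitor.current_position(),1),np.round(monitor.current_wrist_force()-f0,1))
    if h: break
P,p=wcloud("ins"); s,_=eyes.read_camera("side"); cv2.imwrite("pics/ins.png",np.hstack([cv2.resize(p,(400,300)),cv2.resize(s[150:270,190:350],(400,300),interpolation=2)])[:,:,::-1])
print(monitor.current_clock())
```

```text
f0 [-0.5 -0.2 -1.8]
False [595.3  42.5 324.9] [ 1.  -0.3 -1.1]
False [595.3  42.5 311.8] [ 0.7 -0.1 -0.7]
False [595.3  42.5 299.7] [ 1.7  0.4 -0.7]
12.625
```

View pics/ins.png

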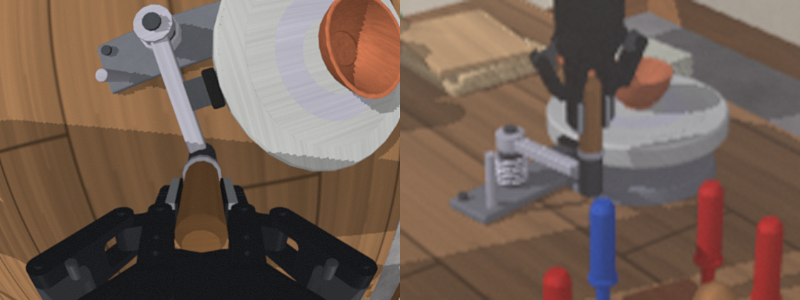

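The spigot is in the socket: the collar sits just above the tube at (203,160), and the arm still runs straight to the pivot at (153,22). Next I seat it, locate the pivot and swing in small steps.

Run:
```python
from h import *
P=np.load("ws.npy")
Q=sel(P,(571,168),35,60,130); zt=np.percentile(Q[:,2],98); T=Q[Q[:,2]>zt-5]; print("piv",zt.round(1),len(T),T.mean(0).round(1),((T.min(0)+T.max(0))/2).round(1),np.ptp(T,axis=0).round(1))
f0=np.array(monitor.current_wrist_force())
h=manip.line_to([595.3,42.5,288],feed=25,stop_force=8); manip.dwell(.4)
print("seat",h,np.round(monitor.current_position(),1),np.round(monitor.current_wrist_force()-f0,1),monitor.current_width(),monitor.current_gripper_force(),monitor.current_clock())
```

```text
piv 83.7 191 [574.4 170.9  82.6] [574.2 170.9  81.8] [15.4 14.9  6. ]
seat True [595.5  42.5 297.3] [-1.   0.4  9.1] 24.780961623301412 59.79878783226013 13.3167
```

```bash
cat > sw.py <<'E'
from h import *
psi=0.169; r=130; z=297.0
pv=np.array([573.5,170.7])
def pos(a,dr=0):
    l=(r+dr)*np.array([-np.sin(a),-np.cos(a)]); c,s=np.cos(psi),np.sin(psi)
    return [pv[0]+c*l[0]-s*l[1],pv[1]+s*l[0]+c*l[1],z]
def rt(f,a):
    e=(np.array(pos(a))[:2]-pv)/r; t=np.array([e[1],-e[0]])  # radial out, tangent of growing a
    return np.round([f[:2]@e,f[:2]@t,f[2]],1)
E
python3 - <<'E'
from sw import *
print(np.round(pos(0),1))
f0=np.array([-.5,-.2,-1.8])
for a in np.arange(.1,.81,.1):
    h=manip.line_to(pos(a),feed=50,stop_force=30); f=np.array(monitor.current_wrist_force())-f0
    print(round(a,2),h,"F rad,tan,z",rt(f,a),np.round(monitor.current_position(),1))
    if h or np.hypot(*f[:2])>35: break
print(monitor.current_width(),monitor.current_clock())
E
```

```text
[595.4  42.6 297. ]
0.1 False F rad,tan,z [-3.3 -4.3  5.3] [582.5  41.1 297.4]
0.2 False F rad,tan,z [-3.2 -4.4  5.7] [569.9  40.8 297.4]
0.3 False F rad,tan,z [-4.6 -4.5  4.9] [557.   41.9 297.4]
0.4 False F rad,tan,z [-4.4 -5.3  5. ] [544.4  44.2 297.4]
0.5 False F rad,tan,z [-4.1 -5.9  3.2] [532.   47.7 297.4]
0.6 False F rad,tan,z [-3.9 -6.1  2.9] [520.   52.5 297.4]
0.7 False F rad,tan,z [-4.1 -8.6  3. ] [508.6  58.4 297.4]
0.8 False F rad,tan,z [-4.5 -8.1  2.2] [497.8  65.5 297.5]
24.713177065091507 16.5833
```

Forces match the spring and the path is clean. I'll continue to the stop.

Run:
```python
from sw import *
f0=np.array([-.5,-.2,-1.8])
for a in np.arange(.83,.96,.015):
    h=manip.line_to(pos(a),feed=30); manip.dwell(.1); f=np.array(monitor.current_wrist_force())-f0; F=rt(f,a)
    print(round(a,3),"F",F,np.round(monitor.current_position(),1))
    if F[1]<-16: break
manip.dwell(.5); print(monitor.current_width(),monitor.current_gripper_force(),monitor.current_clock(),rt(np.array(monitor.current_wrist_force())-f0,a))
P,p=wcloud("end"); s,_=eyes.read_camera("side"); cv2.imwrite("pics/end2.png",np.hstack([cv2.resize(p,(400,300)),cv2.resize(s[140:320,160:400],(400,300),interpolation=2)])[:,:,::-1])
```

```text
0.83 F [-4.1 -8.4  2.2] [494.8  67.7 297.5]
0.845 F [-5.2 -8.1  2.1] [493.3  68.9 297.5]
0.86 F [-4.  -8.6  2.8] [491.8  70.1 297.5]
0.875 F [-4.4 -9.   2.8] [490.3  71.3 297.5]
0.89 F [-4.2 -9.3  2. ] [488.9  72.6 297.5]
0.905 F [-3.9 -8.9  2.1] [487.4  73.9 297.5]
0.92 F [-3.7 -9.1  2. ] [486.   75.2 297.5]
0.935 F [ -3.  -12.3   0.3] [484.9  76.3 297.6]
0.95 F [ -3.3 -18.1  -2.1] [484.   77.3 297.7]
24.62994277161827 61.051549315452576 20.2667 [ -3.1 -19.5  -2.3]
```

View pics/end2.png

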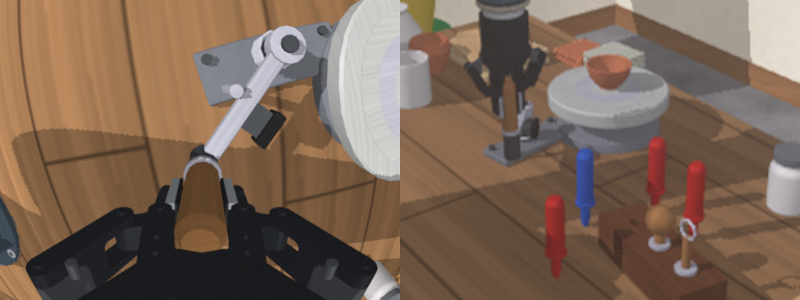

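The arm rests against the stop pin at (237,90), and the tangential force rises there. The handle's collar sits on the tube at (203,160), and the bystanders are in place. I'll relax the push a little and hand in.

Run:
```python
from sw import *
from workcell import hand_in
a=.938; p=pos(a); p[2]=296.8
manip.line_to(p,feed=30); manip.dwell(.4)
print(rt(np.array(monitor.current_wrist_force())-np.array([-.5,-.2,-1.8]),a),np.round(monitor.current_position(),1),monitor.current_gripper_force(),monitor.current_clock())
print(hand_in())
```

```text
[ -4.  -14.2   1.1] [484.7  76.5 297.6] 60.362003445625305 21.0167
the job is handed in; nothing more can be done
None
```

I handed the job in at about 21 s: the handle is seated in the socket and still gripped at about 60 N, the brake arm is held against its stop, and the other tools and pots look undisturbed; the verdict wasn't shown to me.

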